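# Load the footed basket evenly

### The job

Load the light footed basket with the two glass canisters and the two tins, all standing upright in one row along it: the canisters side by side in the middle, one each side of the centre, and a tin at each end. Work so that the basket never tips up or slides away as it fills, set each thing down gently rather than dropping it, and leave everything else on the counter where it stands.

Things in the scene. Friction and masses are not known exactly. Their poses are not given: they have to be found in the camera images.
- basket: Light oblong basket (0.2 kg, loose): flat plywood floor, low wire sides, on a small foot under its middle. Long axis = its x, width = its y; outside 335 x 123 mm, a small loop at each end makes it 363 mm long. Rim's top 71 mm (loops 76 mm) above the origin, which lies on the counter under its centre. Stands left or right of the middle, its long axis roughly pointing away from the robot.
- basket_in (a point): Centre of the upper face of the basket's floor, 28 mm above its origin, same axes; inside 325 mm (x) by 113 mm (y), sides 43 mm high. The four rubber feet reach only 55 mm either way along the length (43 mm across), so weight beyond them tips the basket unless enough already stands in it: a tin or canister alone at one end tips it up.
- canister_a: Screw-top glass canister (one of two alike), upright, closed, brown beans inside; 120 mm tall; glass 62 mm in diameter up to 96 mm, then the bamboo screw lid, 66 mm in diameter, from 96 to 120 mm (tight, fit to be gripped). About 0.52 kg (varies by 15 %). Origin at the centre of its underside, z up its axis; round, so its yaw does not matter.
- canister_b: Screw-top glass canister (the other of the two), upright, closed, brown beans inside; 120 mm tall; glass 62 mm in diameter up to 96 mm, then the bamboo screw lid, 66 mm in diameter, from 96 to 120 mm (tight, fit to be gripped). About 0.52 kg (varies by 15 %). Origin at the centre of its underside, z up its axis; round, so its yaw does not matter.
- tin_a: Food tin (one of two alike), steel with a blank paper label, upright; 66 mm in diameter, 101 mm tall, about 0.42 kg (varies by 15 %). Origin at the centre of its underside, z up its axis; round, so its yaw does not matter.
- tin_b: Food tin (the other of the two), steel with a blank paper label, upright; 66 mm in diameter, 101 mm tall, about 0.42 kg (varies by 15 %). Origin at the centre of its underside, z up its axis; round, so its yaw does not matter.
- mill: Bystander among the task's things: turned dark-wood pepper mill, 180 mm tall, 54 mm across at its foot. Origin at the centre of its underside.
- cup: Bystander among the task's things: white ceramic cup without a handle, 76 mm across its rim, 90 mm tall. Origin at the centre of its underside.
- crock: Bystander: empty dark round stoneware slow-cooker crock, 204 mm across the rim, 120 mm high, with two lug handles along its own y that reach 120 mm from its axis; stands on the side that the basket does not. Origin at the centre of its underside.
- spoon_holder: Bystander: red ceramic spoon holder, 211 mm long along its x (from -100 to +111 mm), 112 mm wide, 20 mm high, out to one side. Origin at its underside.
- spoon: Bystander: black nylon serving spoon, 280 mm long along its x (bowl to +x), lying flat in the spoon holder. Origin 6 mm above the counter, at its underside, 130 mm from the tip of its bowl.
- trivet: Bystander: folded aluminium trivet, 200 mm long along its x, 31 mm wide, 16 mm high, out to the side that the spoon holder does not take. Origin at the centre of its underside. (Beyond the far side of the work, out of the way, stand a colander, the slow-cooker base and a toaster; a bread bin, kettle and paper towels stand at the far sides.)
There are look-alikes about, which are no part of the job. What is shaped like the canister_b but yellow is not meant. What is shaped like the canister_a but purple is not meant.

How it is judged:
By the outcome, as a careful person would: the job done as asked, in the order asked, and still so for the second after the job is handed in, with the robot touching nothing.
It also fails if it takes over 72 s, if anything falls off the work surface, if the arm or the gripper's body presses on something with over 40 N, if the wrist force passes 120 N, or if a joint passes its speed limit or range.

### The arm

A 6-joint arm with a two-finger parallel gripper is mounted at the origin on the work surface. World frame = base frame: x ahead of the robot, y to its left, z up, the work surface at z = 0. Lengths are in m, angles in rad, forces in N, time in s.
With the tool pointing down it reaches from about 0.225 to 0.875 m from the base axis. Payload 3.4 kg.
Tool frame: the origin (TCP) lies at the very end of the fingers, on their centre line; the grasp point (between the pads) lies 19 mm behind it; z points along the fingers, x is the direction in which the jaws open and shut, and the axes are right-handed (so a half turn about z gives the same grasp; the last joint's range is limited). The gripper opens to 85 mm and grips with 20 to 120 N. Pads are 22 mm wide; open, the fingers measure 114 mm over their backs; the gripper's body (76 mm by 85 mm) begins 54 mm behind the grasp point. The pads swing forward as they close: fully open they stand 13 mm farther back than shut.
Start: joints at [-1.222, 0.276, 1.505, -0, 1.361, -0.121], TCP at [0.26, -0.513, 0.231] pointing down, gripper open.
Joint ranges: [-2.89, 2.89], [-0.75, 2.08], [0.22, 2.7], [-1.18, 4.32], [0.11, 2.71], [-2.7, 2.7]. Speed limits (rad/s): [2.57, 2.57, 3.14, 3.14, 3.14, 3.14].

### API

Orientations are given as a unit quaternion [w, x, y, z].
In Python, from rig import manip gives the robot as it stands.
- The arm moves only by the tool send_rows, never from a script. Its argument "increments" is a list of rows, each a list of 5 numbers: the opening, from 0 (shut) to 1 (fully open), then the shift along the tool's x, y, z in m, then the turn about the tool's z in rad. A call has 1 to 8 rows; each row shifts and turns the commanded pose from where the row before left it, along the tool's axes as they then stand; what a row does not reach is not made up. A row lasts 1/8 s, in which the tool goes at most 62.5 mm and 10.7 degrees, less where a joint would pass 70% of its speed; a pose out of reach is approached as far as the arm can. A call is refused whole if a number of a shift passes 0.0625 or a number of a turn 0.188, either way. A call with a gripper value outside its range is refused whole. The fingers move at their own pace and stop on an object; "squeeze" is the grip in N (left out, the last holds). Time passes only in rows, so rows that do not move let the fingers close. It gives the time, the measured TCP pose, the force and the opening at its end, in the units of the state.
- manip.get_state(): the state, without advancing time (a new reading comes with each control period).
- manip.get_image(name): name is "side" or "top"; returns the picture (384x512x3 uint8, red, green, blue); there is no depth.
- manip.calibration(name): a dict with "fx", "fy", "cx", "cy" (pixels), "distortion" ([k1, k2, p1, p2, k3] as OpenCV has them; the pictures are not rectified), "camera_from_world" (4x4, takes a point from world to camera coordinates). Camera axes: x right, y up, looking along -z (the intrinsics and any distortion apply to the point x, -y, -z); pixel columns grow to the right and rows downward; lengths in m; the calibration is good to about 2 mm. A picture is of the moment at which its call begins. calibration takes no time and is no camera call.
- manip.sign_off(): hands the job in, once; it reports no verdict.
The state is a dict: "clock": time; "qpos": joint angles; "qd": joint speeds; "effort": joint torques, N m; "position": TCP position; "ee_rot": TCP orientation; "contact_force": force on the tool from outside, world axes, zero at the start; "moment": the same for the moment, N m; "width": finger opening in m.
Only numpy, scipy, OpenCV 4.12 (cv2) and the standard library are available. Lean on these libraries where they do the work, as an engineer would, in place of code of your own. Each camera call takes 0.05 s, during which the arm holds its last target.

## Working session

There is one attempt and no reset: what is moved stays moved. The work goes in short steps, Python scripts to look and compute and a tool call to move; the robot and the scene stay as the last step left them, time stands still between calls to the robot, and variables do not carry over. Pictures are saved under pics/ and viewed, and the job is handed in when it is done.

Besides the shell and the picture viewer there is one more tool, called after "Request:" as name([rows], argument=value, ...), one row to a line, values as JSON. send_rows: Moves the arm, as the interface text tells. Its arguments: {"type":"object","properties":{"increments":{"type":"array","items":{"type":"array","items":{"type":"number"}}},"squeeze":{"type":"number"}},"required":["increments"]}

```bash
mkdir -p pics; ls; python3 - <<'E'
from rig import manip
import cv2,json
for n in ("top","side"):
    im=manip.get_image(n); cv2.imwrite(f"pics/{n}0.png",im[:,:,::-1])
    c=manip.calibration(n); print(n,c)
print(manip.get_state())
E
```

```text
pics
top {'fx': 379.9682558772354, 'fy': 379.9682558772354, 'cx': 247.63424517174403, 'cy': 183.51449569929582, 'distortion': array([-0.06505711,  0.        ,  0.        ,  0.        ,  0.        ]), 'camera_from_world': array([[-0.00240716, -0.99987437, -0.01566669,  0.00600698],
       [ 0.99431488, -0.00406095,  0.10640219, -0.51697415],
       [-0.10645244, -0.01532149,  0.99419974, -1.39979227],
       [ 0.        ,  0.        ,  0.        ,  1.        ]])}
side {'fx': 441.1915951764099, 'fy': 441.1915951764099, 'cx': 257.8700226091479, 'cy': 198.13622836305402, 'distortion': array([-0.00197215,  0.        ,  0.        ,  0.        ,  0.        ]), 'camera_from_world': array([[-0.99755803, -0.06857881,  0.01322566,  0.51237116],
       [ 0.04821054, -0.5391171 ,  0.84084987, -0.0700123 ],
       [-0.0505343 ,  0.83943416,  0.54110681, -1.52716829],
       [ 0.        ,  0.        ,  0.        ,  1.        ]])}
{'clock': 0.1, 'qpos': array([-1.22199121e+00,  2.76534512e-01,  1.50601697e+00, -9.24703519e-06,
        1.36072694e+00, -1.20985330e-01]), 'qd': array([-8.64157837e-05, -1.12268003e-03, -1.01797043e-03, -4.94004522e-06,
       -2.64458576e-03,  1.20289515e-03]), 'effort': array([ 2.14069813e-03, -4.17699552e+01, -2.46404618e+01, -1.11680350e-05,
        5.88937139e-03,  2.14755642e-05]), 'position': array([ 0.2601348 , -0.51224689,  0.2305205 ]), 'ee_rot': array([-5.20861208e-04,  8.52261737e-01, -5.23114921e-01, -6.62702426e-04]), 'contact_force': array([ 0.42291128,  0.69070921, -0.71348167]), 'moment': array([ 0.0049845 , -0.01560672, -0.05123317]), 'width': 0.08523395689065275}
```

View pics/top0.png

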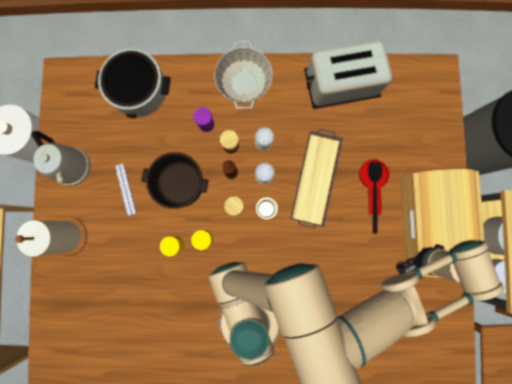

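View pics/side0.png

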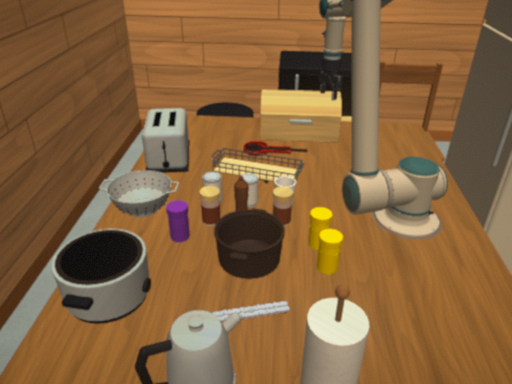

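```bash
python3 - <<'E'
import cv2
a=cv2.imread("pics/top0.png")[110:250,150:350]; cv2.imwrite("pics/top0c.png",cv2.resize(a,None,fx=4,fy=4,interpolation=cv2.INTER_CUBIC))
a=cv2.imread("pics/side0.png")[140:290,180:350]; cv2.imwrite("pics/side0c.png",cv2.resize(a,None,fx=4,fy=4,interpolation=cv2.INTER_CUBIC))
E
```

```text
(no output)
```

View pics/top0c.png

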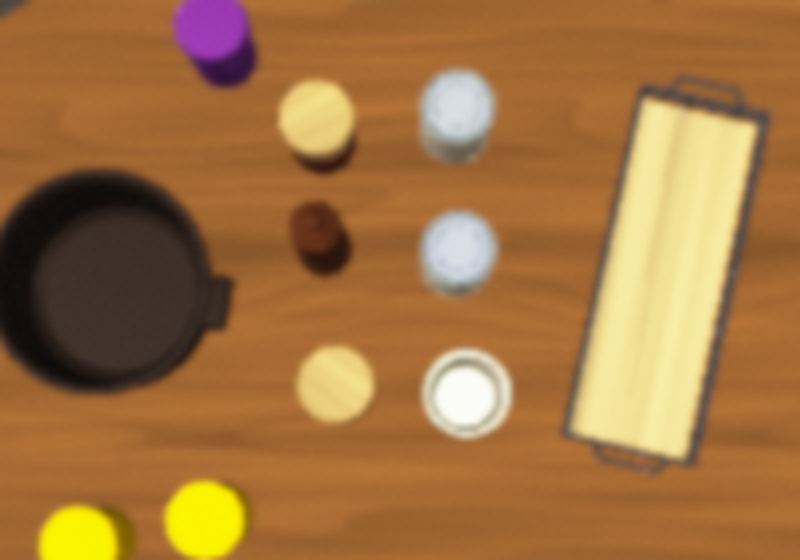

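View pics/side0c.png

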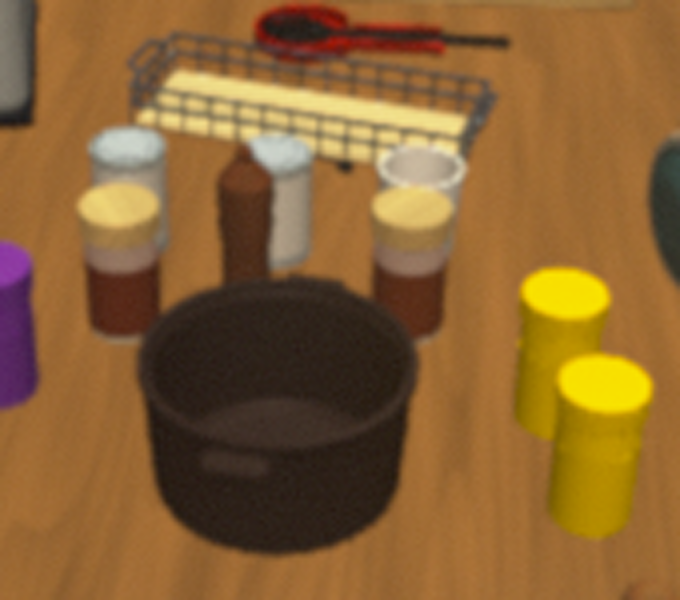

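```bash
cat > h.py <<'E'
import numpy as np, cv2
from rig import manip
CAL={n:manip.calibration(n) for n in("top","side")}
def ray(n,px,z):
    c=CAL[n];K=np.array([[c["fx"],0,c["cx"]],[0,c["fy"],c["cy"]],[0,0,1.]])
    p=cv2.undistortPoints(np.array([[px]],float),K,c["distortion"])[0,0]
    d=np.array([p[0],-p[1],-1.]);T=c["camera_from_world"];R,t=T[:3,:3],T[:3,3]
    o=-R.T@t;w=R.T@d
    return o+w*(z-o[2])/w[2]
def proj(n,P):
    c=CAL[n];K=np.array([[c["fx"],0,c["cx"]],[0,c["fy"],c["cy"]],[0,0,1.]])
    T=c["camera_from_world"];q=(T[:3,:3]@np.atleast_2d(P).T).T+T[:3,3]
    q=q*[1,-1,-1]
    return cv2.projectPoints(q,np.zeros(3),np.zeros(3),K,c["distortion"])[0][:,0]
def snap(n,name,box=None,f=4):
    im=manip.get_image(n)[:,:,::-1].copy();cv2.imwrite(f"pics/{name}.png",im)
    if box:
        x0,x1,y0,y1=box;cv2.imwrite(f"pics/{name}c.png",cv2.resize(im[y0:y1,x0:x1],None,fx=f,fy=f,interpolation=cv2.INTER_CUBIC))
    return im
E
python3 - <<'E'
from h import *
im=cv2.imread("pics/top0.png");hsv=cv2.cvtColor(im,cv2.COLOR_BGR2HSV)
def show(mask,nm,z,lo=60):
    cs,_=cv2.findContours(mask,cv2.RETR_EXTERNAL,cv2.CHAIN_APPROX_NONE)
    for c in cs:
        if cv2.contourArea(c)<lo: continue
        (u,v),r=cv2.minEnclosingCircle(c); M=cv2.moments(c)
        if not(150<u<350 and 115<v<250):continue
        m=(M['m10']/M['m00'],M['m01']/M['m00'])
        print(nm,np.round([u,v,r],1),np.round(m,1),cv2.contourArea(c),"circ",ray("top",(u,v),z)[:2].round(4),"mom",ray("top",m,z)[:2].round(4))
for p in [(229,140),(234,206),(264,136),(264,172),(264,146),(320,180),(230,149),(266,209)]: print(p,hsv[p[1],p[0]])
lid=cv2.inRange(hsv,(15,70,165),(27,150,255)); show(lid,"lid",.12)
yl=lid
tin=cv2.inRange(hsv,(85,10,175),(125,60,255)); show(tin,"tin",.101)
show(cv2.inRange(hsv,(0,0,190),(180,60,255)),"grey",.09)
cs,_=cv2.findContours(lid,cv2.RETR_EXTERNAL,cv2.CHAIN_APPROX_NONE)
for c in cs:
    if cv2.contourArea(c)>1500 and cv2.minAreaRect(c)[0][0]<360:
        r=cv2.minAreaRect(c);print(r)
        for b in cv2.boxPoints(r): print(b,ray("top",b,.028))
# rim corners by eye from crop
for b in [(640,90),(768,115),(692,462),(566,433)]:
    p=(b[0]/4+150-.4,b[1]/4+110-.4); print("rim",p,ray("top",p,.069))
E
```

```text
(229, 140) [ 23 119 236]
(234, 206) [ 23 116 238]
(264, 136) [101  12 227]
(264, 172) [105  16 230]
(264, 146) [ 23  37 123]
(320, 180) [ 26  86 248]
(230, 149) [ 15 141 110]
(266, 209) [ 36   5 252]
lid [233.4 205.7   9.7] [233.4 205.7] 269.5 circ [0.4295 0.0529] mom [0.4293 0.0529]
lid [316.  179.   45.2] [315.6 179.4] 2469.5 circ [ 0.5221 -0.2374] mom [ 0.5208 -0.2359]
lid [228.6 138.7   9.5] [228.6 138.9] 247.0 circ [0.6681 0.0704] mom [0.6674 0.0704]
tin [264.1 172.    8. ] [264.2 171.9] 175.5 circ [ 0.5504 -0.0558] mom [ 0.5505 -0.0561]
tin [264.  136.6   7.6] [263.9 136.5] 154.0 circ [ 0.6794 -0.0562] mom [ 0.6797 -0.056 ]
grey [266.4 208.2  10.8] [266.4 207.8] 320.0 circ [ 0.4214 -0.0634] mom [ 0.4228 -0.0633]
grey [264.  171.8   8. ] [264.2 171.7] 176.0 circ [ 0.5527 -0.0558] mom [ 0.5529 -0.0564]
grey [264.2 135.8   7.8] [264.1 136.1] 164.0 circ [ 0.6847 -0.0573] mom [ 0.6839 -0.057 ]
((326.69842529296875, 359.5102844238281), (61.28575134277344, 67.42362976074219), 72.40758514404297)
[285.30167 340.48975] [-0.05717133 -0.13116047  0.028     ]
[349.57193 320.1114 ] [ 0.01414
[... 345 characters left out ...]
028    ]
[333.8     324.39996] [-0.00065126 -0.30845877  0.028     ]
[272.3     344.89996] [-0.07285191 -0.08384368  0.028     ]
((315.6552429199219, 179.18592834472656), (29.995065689086914, 86.75626373291016), 12.26477336883545)
[291.7852  218.38809] [ 0.38589113 -0.15952085  0.028     ]
[310.2148  133.61194] [ 0.70721371 -0.23462343  0.028     ]
[339.5253  139.98376] [ 0.68213646 -0.34583337  0.028     ]
[321.09567 224.75992] [ 0.36180988 -0.26811441  0.028     ]
rim (309.6, 132.1) [ 0.70305534 -0.22620181  0.069     ]
rim (341.6, 138.35) [ 0.67911838 -0.34424731  0.069     ]
rim (322.6, 225.1) [ 0.36065423 -0.26628382  0.069     ]
rim (291.1, 217.85) [ 0.38723551 -0.15296965  0.069     ]
```

```bash
cat >> h.py <<'E'
BC=np.array([.533,-.250]);BA=-0.234
def bpt(x,y,z,c=None,a=None):
    c=BC if c is None else c;a=BA if a is None else a
    return np.array([c[0]+x*np.cos(a)-y*np.sin(a),c[1]+x*np.sin(a)+y*np.cos(a),z])
def circ(x,y,r,z):
    t=np.linspace(0,2*np.pi,60);return np.c_[x+r*np.cos(t),y+r*np.sin(t),0*t+z]
def overlay(im,n,objs,box,f,name):
    x0,x1,y0,y1=box;b=cv2.resize(im[y0:y1,x0:x1],None,fx=f,fy=f,interpolation=cv2.INTER_CUBIC)
    for P,col in objs:
        q=(proj(n,P)-[x0,y0]+.5)*f-.5
        cv2.polylines(b,[np.round(q).astype(np.int32)],True,col,1)
    cv2.imwrite(f"pics/{name}.png",b)
def model(things):
    o=[]
    for z,l,w in((.071,.1675,.0615),(.028,.1625,.0565)):
        o.append((np.array([bpt(sx*l,sy*w,z) for sx,sy in((1,1),(1,-1),(-1,-1),(-1,1))]),(255,0,0)))
    for x,y,r,z in things:
        o.append((circ(x,y,r,z),(0,0,255)));o.append((circ(x,y,r-.001,0),(0,255,0)))
    return o
E
python3 - <<'E'
from h import *
th=[(.4295,.0529,.033,.12),(.6678,.0704,.033,.12),(.5504,-.056,.033,.101),(.6797,-.056,.033,.101)]
overlay(cv2.imread("pics/top0.png"),"top",model(th),(200,350,120,235),5,"ovt")
overlay(cv2.imread("pics/side0.png"),"side",model(th),(190,320,140,235),6,"ovs")
E
```

```text
(no output)
```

View pics/ovt.png

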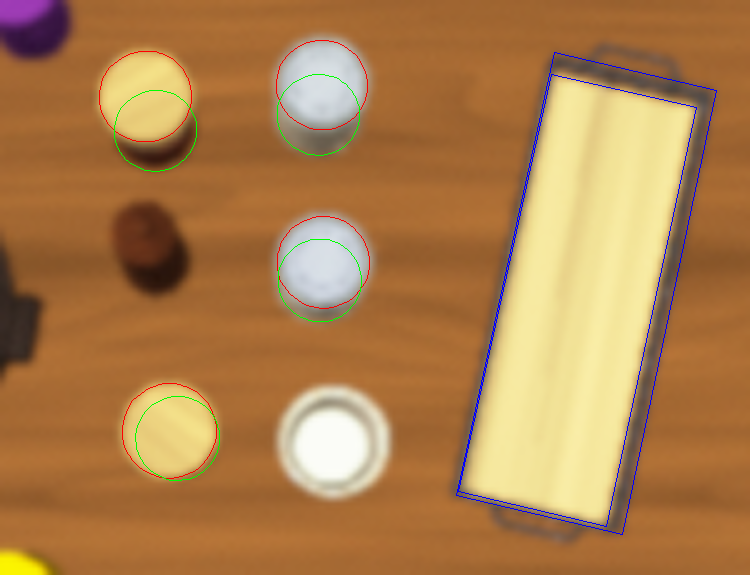

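View pics/ovs.png

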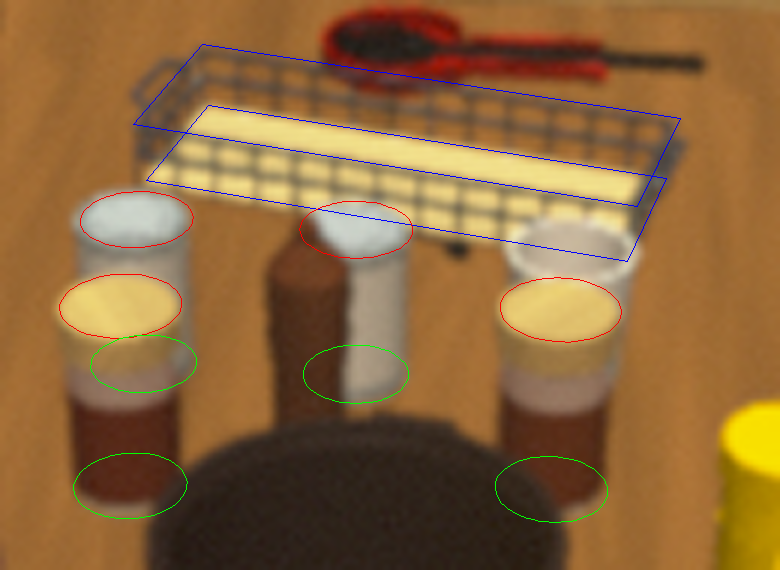

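```bash
cat >> h.py <<'E'
def plan(x,y,z):
    from scipy.spatial.transform import Rotation as Ro
    s=manip.get_state();q=s["ee_rot"];R=Ro.from_quat([q[1],q[2],q[3],q[0]]).as_matrix()
    d=np.array([x,y,z])-s["position"]
    print("t",round(s["clock"],2),"pos",s["position"].round(4),"yaw",round(float(np.arctan2(R[1,0],R[0,0])),4),"tilt",R[:2,2].round(4),"w",round(s["width"],4),"F",s["contact_force"].round(1))
    print("tool delta mm",(R.T@d*1000).round(1))
E

```

Request:
send_rows([
  [1,0,0,-0.01,0.176],
  [1,0,0,-0.01,0.176],
  [1,0,0,-0.01,0.176],
  [1,0,0,0,0.176],
  [1,0,0,0,0],
], squeeze=60)

```text
clock: 0.72
position: [0.2602, -0.5125, 0.261]
ee_rot: [0.0, -0.62, 0.784, 0.0]
contact_force: [-1.0, 0.7, 0.0]
width: 0.085
```

```bash
python3 -c "
from h import *
plan(.4295,.0529,.26)"
```

```text
t 0.72 pos [ 0.2602 -0.5125  0.261 ] yaw -1.8029 tilt [-0.0002  0.0007] w 0.085 F [-1.   0.7  0. ]
tool delta mm [-589.2  -34.6    1.3]
```

Request:
send_rows([
  [1,-0.03,-0.0025,0,0],
  [1,-0.045,-0.0025,0,0],
  [1,-0.045,-0.0025,0,0],
  [1,-0.045,-0.0025,0,0],
  [1,-0.045,-0.0025,0,0],
  [1,-0.045,-0.0025,0,0],
  [1,-0.045,-0.0025,0,0],
  [1,-0.045,-0.0025,0,0],
])

```text
clock: 1.72
position: [0.3599, -0.1803, 0.2611]
ee_rot: [0.0, -0.621, 0.784, 0.0]
contact_force: [0.1, 0.7, -0.2]
width: 0.0853
```

Request:
send_rows([
  [1,-0.045,-0.0025,0,0],
  [1,-0.045,-0.0025,0,0],
  [1,-0.045,-0.0025,0,0],
  [1,-0.045,-0.0025,0,0],
  [1,-0.04,-0.0025,0,0],
  [1,-0.024,-0.0021,0,0],
  [1,0,0,0,0],
])

```text
clock: 2.6
position: [0.4306, 0.0534, 0.2609]
ee_rot: [-0.0, -0.622, 0.783, 0.0]
contact_force: [-0.4, 0.1, 0.5]
width: 0.0855
```

```bash
python3 -c "
from h import *
plan(.4295,.0529,.082)"
```

```text
t 2.6 pos [0.4306 0.0534 0.2609] yaw -1.7994 tilt [-0.0009  0.    ] w 0.0855 F [-0.4  0.1  0.5]
tool delta mm [  0.7   0.8 178.9]
```

Request:
send_rows([
  [1,0.001,0.001,0.04,0],
  [1,0,0,0.045,0],
  [1,0,0,0.045,0],
  [1,0,0,0.03,0],
  [1,0,0,0.019,0],
  [1,0,0,0,0],
])

```text
clock: 3.35
position: [0.4278, 0.0505, 0.0811]
ee_rot: [-0.002, -0.62, 0.785, 0.001]
contact_force: [-0.5, 0.8, 0.9]
width: 0.0853
```

```bash
python3 -c "
from h import *
plan(.4295,.0529,.082)
snap('side','s1',(180,350,120,260))"
```

```text
t 3.35 pos [0.4278 0.0505 0.0811] yaw -1.8045 tilt [-0.0042 -0.0004] w 0.0853 F [-0.5  0.8  0.9]
tool delta mm [-2.7 -1.1 -0.9]
```

View pics/s1c.png

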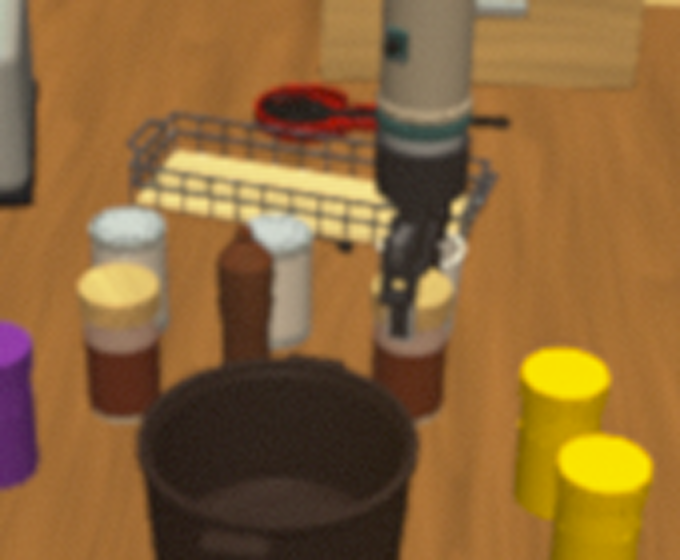

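Request:
send_rows([
  [1,-0.002,-0.001,0,0],
  [0.75,0,0,0,0],
  [0.5,0,0,0,0],
  [0.4,0,0,0,0],
  [0.4,0,0,0,0],
  [0.4,0,0,0,0],
])

```text
clock: 4.15
position: [0.4319, 0.0532, 0.0836]
ee_rot: [0.001, -0.62, 0.785, -0.001]
contact_force: [0.6, 0.7, 5.6]
width: 0.0646
```

```bash
python3 -c "
from h import *
plan(.4295,.0529,.082)"
```

```text
t 4.15 pos [0.4319 0.0532 0.0836] yaw -1.8045 tilt [ 0.0027 -0.0002] w 0.0646 F [0.6 0.7 5.6]
tool delta mm [0.8 2.3 1.6]
```

Request:
send_rows([
  [0.3,0,0,-0.01,0],
  [0.3,0,0,-0.03,0],
  [0.3,0,0,-0.04,0],
  [0.3,0,0,-0.04,0],
  [0.3,0,0,-0.03,0],
  [0.3,0,0,-0.02,0],
  [0.3,0,0,-0.01,0],
  [0.3,0,0,0,0],
])

```text
clock: 5.15
position: [0.4307, 0.0531, 0.2624]
ee_rot: [0.0, -0.62, 0.785, -0.0]
contact_force: [-0.6, 0.1, -4.0]
width: 0.0647
```

```bash
python3 -c "
from h import *
p=bpt(-.036,0,.26);print(p);plan(*p)
snap('side','s2',(180,350,120,260))"
```

```text
[ 0.49798112 -0.24165267  0.26      ]
t 5.15 pos [0.4307 0.0531 0.2624] yaw -1.8049 tilt [ 0.0003 -0.0001] w 0.0647 F [-0.6  0.1 -4. ]
tool delta mm [ 271.1 -133.8    2.5]
```

View pics/s2.png

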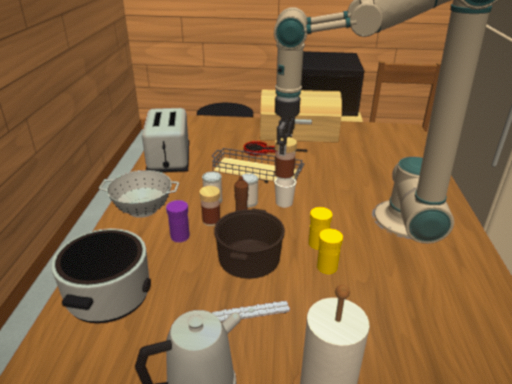

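Request:
send_rows([
  [0.3,0.015,-0.007,0,0],
  [0.3,0.03,-0.015,0,0],
  [0.3,0.038,-0.019,0,0],
  [0.3,0.038,-0.019,0,0],
  [0.3,0.038,-0.019,0,0],
  [0.3,0.038,-0.019,0,0],
  [0.3,0.03,-0.015,0,0],
  [0.3,0.022,-0.011,0,0],
])

```text
clock: 6.2
position: [0.4933, -0.2202, 0.261]
ee_rot: [-0.001, -0.619, 0.785, 0.001]
contact_force: [-0.3, 0.3, -5.9]
width: 0.0644
```

Request:
send_rows([
  [0.3,0.016,-0.007,0,0],
  [0.3,0.006,-0.003,0,0],
  [0.3,0,0,0,0],
  [0.3,0,0,0,0],
])

```text
clock: 6.7
position: [0.4981, -0.2405, 0.2624]
ee_rot: [0.0, -0.62, 0.785, 0.0]
contact_force: [-0.5, 0.9, -4.7]
width: 0.0647
```

```bash
python3 -c "
from h import *
p=bpt(-.036,0,.112);print(p);plan(*p)
snap('top','t3',(260,370,120,235),5)
snap('side','s3',(180,320,100,220),5)"
```

```text
[ 0.49798112 -0.24165267  0.112     ]
t 6.7 pos [ 0.4981 -0.2405  0.2624] yaw -1.804 tilt [-0.0001  0.0007] w 0.0647 F [-0.5  0.9 -4.7]
tool delta mm [  1.3  -0.2 150.4]
```

View pics/t3c.png

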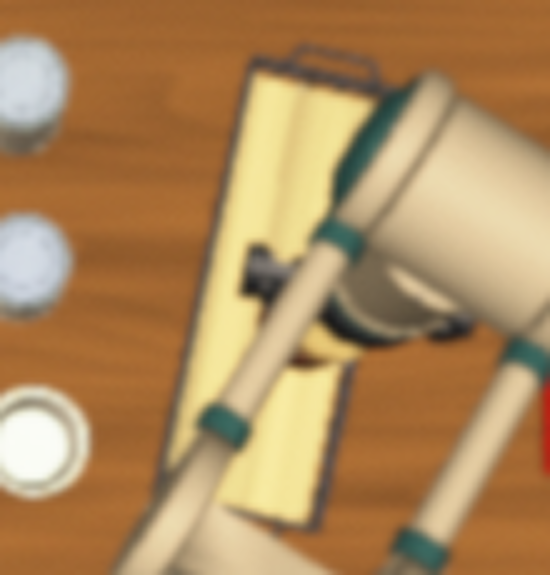

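View pics/s3c.png

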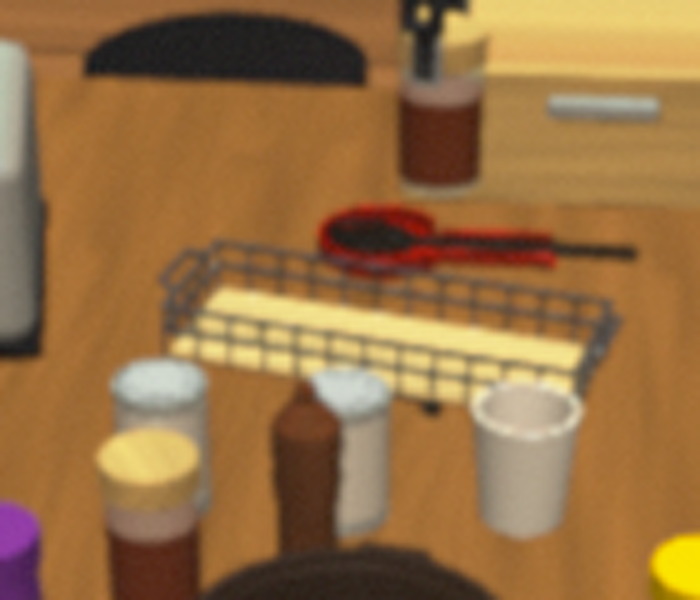

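Request:
send_rows([
  [0.3,0.001,0,0.02,0],
  [0.3,0,0,0.035,0],
  [0.3,0,0,0.035,0],
  [0.3,0,0,0.03,0],
  [0.3,0,0,0.015,0],
  [0.3,0,0,0.006,0],
  [0.3,0,0,0.003,0],
  [0.3,0,0,0,0],
])

```text
clock: 7.8
position: [0.4987, -0.2429, 0.1192]
ee_rot: [0.0, -0.62, 0.785, -0.001]
contact_force: [-0.4, 0.2, -5.1]
width: 0.0643
```

Request:
send_rows([
  [0.3,0,0,0.001,0],
  [0.3,0,0,0.001,0],
  [0.3,0,0,0,0],
])

```text
clock: 8.18
position: [0.4981, -0.2426, 0.1164]
ee_rot: [-0.0, -0.62, 0.785, -0.0]
contact_force: [0.5, 0.4, -5.2]
width: 0.0645
```

Request:
send_rows([
  [0.3,0,0,0.001,0],
  [0.3,0,0,0.001,0],
  [0.3,0,0,0,0],
])

```text
clock: 8.55
position: [0.498, -0.2425, 0.1142]
ee_rot: [-0.0, -0.62, 0.785, 0.0]
contact_force: [-1.7, 0.4, -4.2]
width: 0.0643
```

```bash
python3 -c "
from h import *
p=bpt(-.036,0,.112);print(p);plan(*p)
snap('side','s4',(200,320,120,220),6)"
```

```text
[ 0.49798112 -0.24165267  0.112     ]
t 8.55 pos [ 0.498  -0.2425  0.1142] yaw -1.8051 tilt [-0.0003  0.0001] w 0.0643 F [-1.7  0.4 -4.2]
tool delta mm [-0.8  0.2  2.2]
```

View pics/s4c.png

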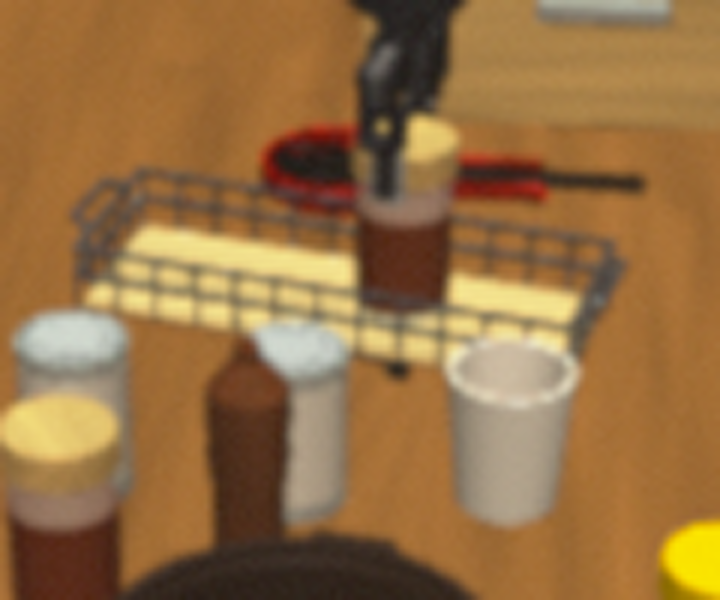

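Request:
send_rows([
  [0.3,0,0,0.001,0],
  [0.3,0,0,0.001,0],
  [0.3,0,0,0,0],
])

```text
clock: 8.98
position: [0.498, -0.2425, 0.1122]
ee_rot: [-0.0, -0.62, 0.785, 0.0]
contact_force: [-1.2, 0.2, -3.6]
width: 0.0649
```

Request:
send_rows([
  [0.3,0,0,0.001,0],
  [0.3,0,0,0,0],
])

```text
clock: 9.22
position: [0.4983, -0.2426, 0.1117]
ee_rot: [0.0, -0.62, 0.785, -0.0]
contact_force: [-0.7, 0.7, -0.8]
width: 0.0645
```

Request:
send_rows([
  [0.3,0,0,0.0005,0],
  [0.78,0,0,0,0],
  [0.85,0,0,0,0],
  [0.95,0,0,0,0],
  [1,0,0,0,0],
  [1,0,0,-0.01,0],
  [1,0,0,-0.03,0],
  [1,0,0,-0.04,0],
])

```text
clock: 10.22
position: [0.4976, -0.2423, 0.1915]
ee_rot: [-0.0, -0.62, 0.785, 0.001]
contact_force: [0.5, -0.2, 0.4]
width: 0.0855
```

Request:
send_rows([
  [1,0,0,-0.04,0],
  [1,0,0,-0.03,0],
  [1,0,0,0,0],
])

```text
clock: 10.6
position: [0.4995, -0.2434, 0.2642]
ee_rot: [0.001, -0.62, 0.785, -0.003]
contact_force: [0.7, 0.3, 0.1]
width: 0.0855
```

```bash
python3 -c "
from h import *
plan(.6678,.0704,.26)
snap('side','s5',(200,320,120,220),6)"
```

```text
t 10.6 pos [ 0.4995 -0.2434  0.2642] yaw -1.8049 tilt [ 0.0058 -0.0039] w 0.0855 F [0.7 0.3 0.1]
tool delta mm [-344.3  -90.9    4. ]
```

View pics/s5c.png

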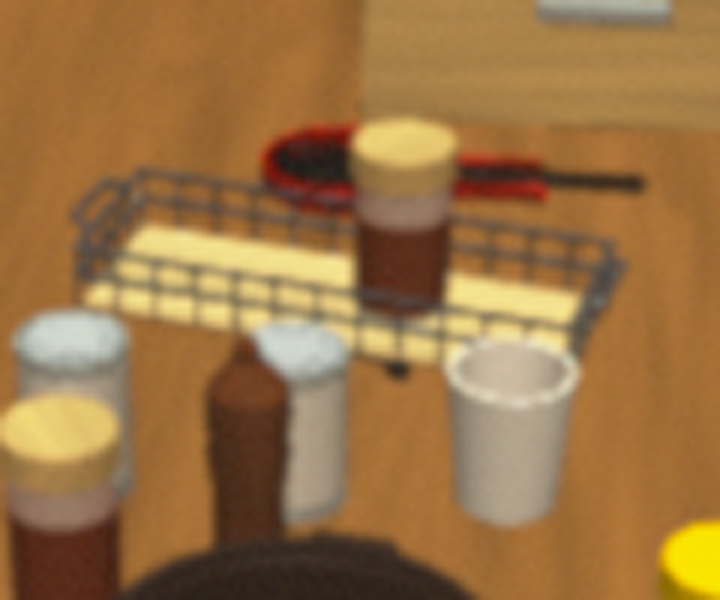

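Request:
send_rows([
  [1,-0.025,-0.007,0,0],
  [1,-0.045,-0.012,0,0],
  [1,-0.045,-0.012,0,0],
  [1,-0.045,-0.012,0,0],
  [1,-0.045,-0.012,0,0],
  [1,-0.045,-0.012,0,0],
  [1,-0.045,-0.012,0,0],
  [1,-0.03,-0.008,0,0],
])

```text
clock: 11.65
position: [0.6581, 0.0555, 0.2586]
ee_rot: [-0.001, -0.62, 0.784, 0.001]
contact_force: [0.3, -0.9, -0.6]
width: 0.0855
```

Request:
send_rows([
  [1,-0.015,-0.004,0,0],
  [1,-0.005,-0.001,0,0],
  [1,0,0,0,0],
  [1,0,0,0,0],
])

```text
clock: 12.15
position: [0.6672, 0.0705, 0.261]
ee_rot: [-0.0, -0.619, 0.785, -0.0]
contact_force: [-0.6, -1.3, 0.0]
width: 0.0857
```

```bash
python3 -c "
from h import *
plan(.6678,.0704,.083)
snap('top','t5',(260,370,120,235),5)"
```

```text
t 12.15 pos [0.6672 0.0705 0.261 ] yaw -1.8063 tilt [-0.0001 -0.0006] w 0.0857 F [-0.6 -1.3  0. ]
tool delta mm [-1.00e-01 -6.00e-01  1.78e+02]
```

View pics/t5.png

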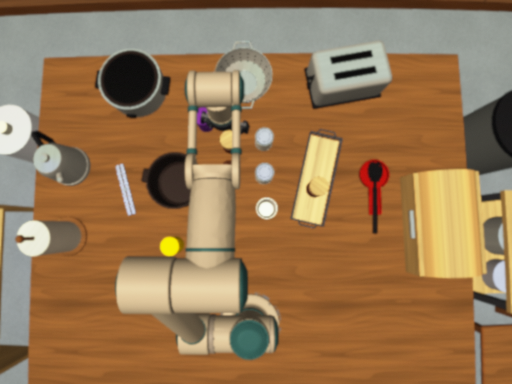

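Request:
send_rows([
  [1,0,-0.0005,0.03,0],
  [1,0,0,0.045,0],
  [1,0,0,0.045,0],
  [1,0,0,0.035,0],
  [1,0,0,0.018,0],
  [1,0,0,0.005,0],
  [1,0,0,0,0],
  [0.8,0,0,0,0],
])

```text
clock: 13.2
position: [0.6693, 0.0715, 0.0845]
ee_rot: [0.001, -0.62, 0.785, -0.001]
contact_force: [0.2, -0.2, -0.9]
width: 0.0694
```

Request:
send_rows([
  [0.6,0,0,0,0],
  [0.4,0,0,0,0],
  [0.4,0,0,0,0],
  [0.4,0,0,0,0],
])

```text
clock: 13.7
position: [0.6696, 0.0717, 0.0849]
ee_rot: [0.002, -0.62, 0.785, -0.001]
contact_force: [0.4, 1.3, 5.4]
width: 0.0641
```

```bash
python3 - <<'E'
from h import *
plan(.6678,.0704,.26)
im=cv2.imread("pics/t5.png");hsv=cv2.cvtColor(im,cv2.COLOR_BGR2HSV)
m=model([(*bpt(-.036,0,0)[:2],.033,.148)])
overlay(im,"top",m,(280,360,120,235),5,"ovt5")
overlay(cv2.imread("pics/s5.png"),"side",m,(200,320,120,220),6,"ovs5")
E
```

```text
t 13.7 pos [0.6696 0.0717 0.0849] yaw -1.8048 tilt [ 0.0042 -0.0001] w 0.0641 F [0.4 1.3 5.4]
tool delta mm [   1.5    0.8 -175.1]
```

View pics/ovt5.png

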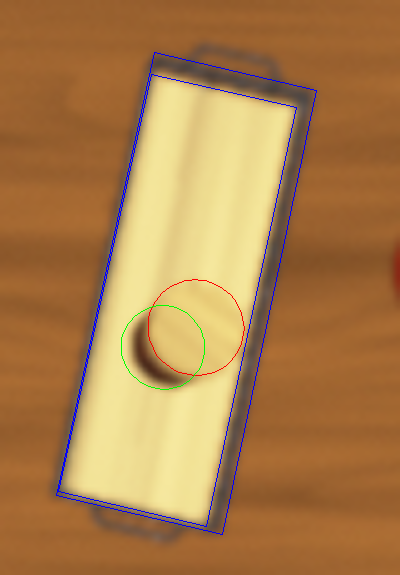

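View pics/ovs5.png

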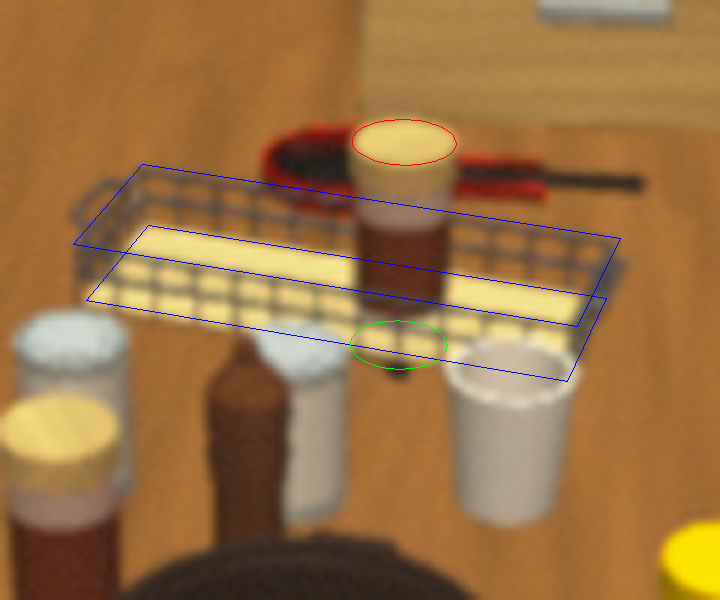

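Request:
send_rows([
  [0.3,0,0,-0.01,0],
  [0.3,0,0,-0.03,0],
  [0.3,0,0,-0.04,0],
  [0.3,0,0,-0.04,0],
  [0.3,0,0,-0.03,0],
  [0.3,0,0,-0.02,0],
  [0.3,0,0,-0.01,0],
  [0.3,0,0,0,0],
])

```text
clock: 14.7
position: [0.6679, 0.0716, 0.2625]
ee_rot: [-0.0, -0.62, 0.785, 0.0]
contact_force: [0.5, -0.0, -5.6]
width: 0.0644
```

```bash
python3 -c "
from h import *
plan(*bpt(.037,0,.263))"
```

```text
t 14.7 pos [0.6679 0.0716 0.2625] yaw -1.805 tilt [-0.0006 -0.0001] w 0.0644 F [ 0.5 -0.  -5.6]
tool delta mm [344.1  19.6  -0.4]
```

Request:
send_rows([
  [0.3,0.015,0.001,0,0],
  [0.3,0.03,0.002,0,0],
  [0.3,0.042,0.0025,0,0],
  [0.3,0.045,0.0025,0,0],
  [0.3,0.045,0.0025,0,0],
  [0.3,0.045,0.0025,0,0],
  [0.3,0.042,0.0025,0,0],
  [0.3,0.035,0.002,0,0],
])

```text
clock: 15.7
position: [0.5796, -0.2175, 0.2615]
ee_rot: [-0.001, -0.619, 0.785, 0.001]
contact_force: [0.5, -0.1, -5.4]
width: 0.0645
```

Request:
send_rows([
  [0.3,0.025,0.001,0,0],
  [0.3,0.015,0.001,0,0],
  [0.3,0.005,0.0005,0,0],
  [0.3,0,0,0,0],
  [0.3,0,0,0,0],
])

```text
clock: 16.32
position: [0.5691, -0.2574, 0.2628]
ee_rot: [0.0, -0.62, 0.785, 0.0]
contact_force: [-0.2, -0.2, -5.3]
width: 0.0647
```

```bash
python3 -c "
from h import *
plan(*bpt(.037,0,.112))"
```

```text
t 16.32 pos [ 0.5691 -0.2574  0.2628] yaw -1.8039 tilt [0.0001 0.0005] w 0.0647 F [-0.2 -0.2 -5.3]
tool delta mm [  1.3  -0.2 150.8]
```

Request:
send_rows([
  [0.3,0.001,0,0.02,0],
  [0.3,0,0,0.035,0],
  [0.3,0,0,0.035,0],
  [0.3,0,0,0.03,0],
  [0.3,0,0,0.015,0],
  [0.3,0,0,0.007,0],
  [0.3,0,0,0.003,0],
  [0.3,0,0,0,0],
])

```text
clock: 17.32
position: [0.5692, -0.2596, 0.1187]
ee_rot: [0.0, -0.62, 0.785, -0.001]
contact_force: [0.9, -0.4, -5.4]
width: 0.0646
```

Request:
send_rows([
  [0.3,0,0,0.001,0],
  [0.3,0,0,0.001,0],
  [0.3,0,0,0.001,0],
  [0.3,0,0,0,0],
])

```text
clock: 17.82
position: [0.5685, -0.2594, 0.1147]
ee_rot: [-0.0, -0.62, 0.785, 0.0]
contact_force: [0.3, 0.2, -5.6]
width: 0.0644
```

```bash
python3 -c "
from h import *
plan(*bpt(.037,0,.112))
snap('side','s6',(200,320,120,220),6)"
```

```text
t 17.82 pos [ 0.5685 -0.2594  0.1147] yaw -1.8051 tilt [-0.0002  0.    ] w 0.0644 F [ 0.3  0.2 -5.6]
tool delta mm [-0.9 -0.3  2.7]
```

View pics/s6c.png

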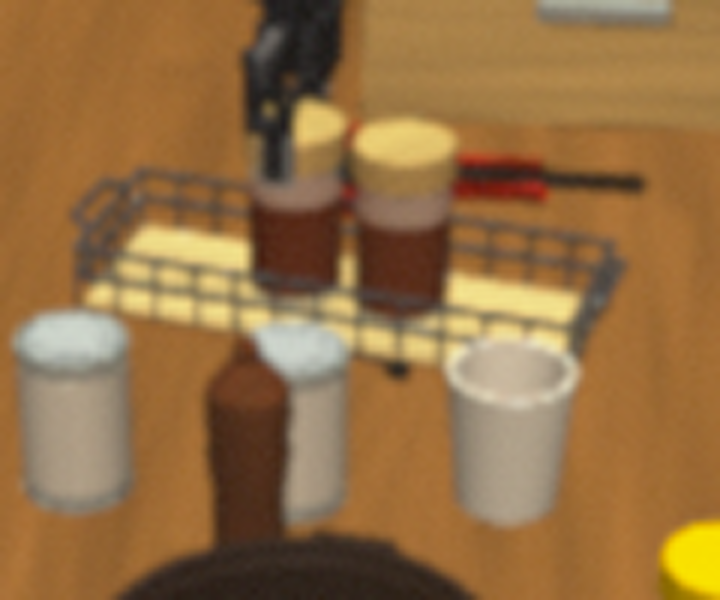

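Aligned beside the first with a small gap. Lower until contact.

Request:
send_rows([
  [0.3,0,0,0.001,0],
  [0.3,0,0,0.001,0],
  [0.3,0,0,0,0],
])

```text
clock: 18.25
position: [0.5687, -0.2594, 0.113]
ee_rot: [0.0, -0.62, 0.785, -0.0]
contact_force: [-0.0, 0.9, -4.0]
width: 0.0646
```

Request:
send_rows([
  [0.3,0,0,0.0007,0],
  [0.3,0,0,0,0],
])

```text
clock: 18.5
position: [0.5688, -0.2594, 0.113]
ee_rot: [0.0, -0.62, 0.785, -0.0]
contact_force: [-1.1, 1.0, 2.5]
width: 0.0641
```

Contact. Release and rise.

Request:
send_rows([
  [0.78,0,0,0,0],
  [0.85,0,0,0,0],
  [0.95,0,0,0,0],
  [1,0,0,0,0],
  [1,0,0,-0.01,0],
  [1,0,0,-0.03,0],
  [1,0,0,-0.04,0],
  [1,0,0,-0.04,0],
])

```text
clock: 19.5
position: [0.5687, -0.2594, 0.234]
ee_rot: [0.0, -0.62, 0.785, -0.0]
contact_force: [-0.3, -0.7, 0.4]
width: 0.085
```

Request:
send_rows([
  [1,0,0,-0.03,0],
  [1,0,0,0,0],
])

```text
clock: 19.75
position: [0.57, -0.2602, 0.2659]
ee_rot: [0.001, -0.62, 0.785, -0.003]
contact_force: [-0.0, -0.3, 0.7]
width: 0.0857
```

```bash
python3 -c "
from h import *
plan(.6797,-.056,.262)"
```

```text
t 19.75 pos [ 0.57   -0.2602  0.2659] yaw -1.8049 tilt [ 0.0063 -0.0038] w 0.0857 F [-0.  -0.3  0.7]
tool delta mm [-224.   -59.3    3.8]
```

Request:
send_rows([
  [1,-0.02,-0.006,0,0],
  [1,-0.04,-0.011,0,0],
  [1,-0.045,-0.012,0,0],
  [1,-0.045,-0.012,0,0],
  [1,-0.04,-0.011,0,0],
  [1,-0.024,-0.006,0,0],
  [1,-0.01,-0.003,0,0],
  [1,0,0,0,0],
])

```text
clock: 20.75
position: [0.6798, -0.0556, 0.2615]
ee_rot: [-0.001, -0.62, 0.785, 0.0]
contact_force: [-0.1, -0.2, 0.0]
width: 0.0857
```

```bash
python3 -c "
from h import *
plan(.6797,-.056,.055)
im=snap('top','t7',(240,380,110,235),5)
overlay(im,'top',model([(*bpt(-.036,0,0)[:2],.033,.148),(*bpt(.036,0,0)[:2],.033,.148)]),(240,380,110,235),5,'ovt7')
"
```

```text
t 20.75 pos [ 0.6798 -0.0556  0.2615] yaw -1.8045 tilt [-0.0012 -0.0006] w 0.0857 F [-0.1 -0.2  0. ]
tool delta mm [ 2.000e-01 -2.000e-01  2.065e+02]
```

View pics/ovt7.png

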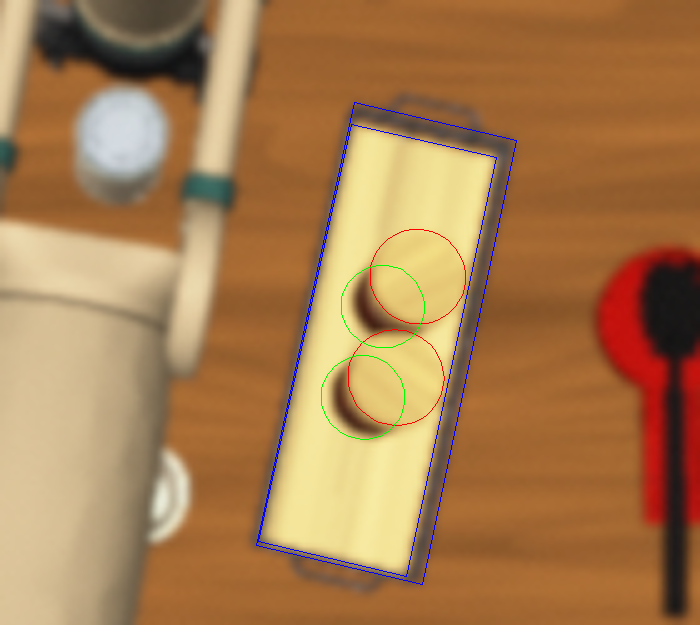

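Request:
send_rows([
  [1,0,0,0.03,0],
  [1,0,0,0.045,0],
  [1,0,0,0.045,0],
  [1,0,0,0.045,0],
  [1,0,0,0.025,0],
  [1,0,0,0.012,0],
  [1,0,0,0.003,0],
  [1,0,0,0,0],
])

```text
clock: 21.8
position: [0.6807, -0.0563, 0.0583]
ee_rot: [0.001, -0.619, 0.785, -0.001]
contact_force: [0.4, 0.6, 0.4]
width: 0.0854
```

Request:
send_rows([
  [0.8,0,0,0,0],
  [0.6,0,0,0,0],
  [0.4,0,0,0,0],
  [0.4,0,0,0,0],
  [0.4,0,0,0,0],
])

```text
clock: 22.42
position: [0.681, -0.0554, 0.0589]
ee_rot: [0.001, -0.62, 0.785, -0.001]
contact_force: [-0.3, 1.1, 5.6]
width: 0.0645
```

```bash
python3 -c "
from h import *
plan(.6797,-.056,.055)"
```

```text
t 22.43 pos [ 0.681  -0.0554  0.0589] yaw -1.8047 tilt [ 0.0029 -0.0004] w 0.0645 F [-0.3  1.1  5.6]
tool delta mm [0.9 1.1 3.9]
```

Request:
send_rows([
  [0.3,0,0,-0.01,0],
  [0.3,0,0,-0.03,0],
  [0.3,0,0,-0.04,0],
  [0.3,0,0,-0.04,0],
  [0.3,0,0,-0.04,0],
  [0.3,0,0,-0.02,0],
  [0.3,0,0,-0.01,0],
  [0.3,0,0,0,0],
])

```text
clock: 23.42
position: [0.6797, -0.0557, 0.2468]
ee_rot: [-0.0, -0.62, 0.785, 0.0]
contact_force: [0.3, 0.6, -4.7]
width: 0.0646
```

```bash
python3 -c "
from h import *
plan(*bpt(.112,0,.245))"
```

```text
t 23.43 pos [ 0.6797 -0.0557  0.2468] yaw -1.805 tilt [-0.0005 -0.0001] w 0.0646 F [ 0.3  0.6 -4.7]
tool delta mm [223.  -14.4   1.9]
```

Request:
send_rows([
  [0.3,0.015,-0.001,0,0],
  [0.3,0.03,-0.002,0,0],
  [0.3,0.042,-0.0025,0,0],
  [0.3,0.045,-0.0025,0,0],
  [0.3,0.04,-0.0025,0,0],
  [0.3,0.028,-0.002,0,0],
  [0.3,0.016,-0.0015,0,0],
  [0.3,0.008,-0.0005,0,0],
])

```text
clock: 24.42
position: [0.6415, -0.2778, 0.2461]
ee_rot: [-0.0, -0.619, 0.785, 0.001]
contact_force: [0.8, 0.3, -4.0]
width: 0.0644
```

Request:
send_rows([
  [0.3,0,0,0,0],
  [0.3,0,0,0,0],
])

```text
clock: 24.68
position: [0.6423, -0.2757, 0.2471]
ee_rot: [0.0, -0.62, 0.785, 0.0]
contact_force: [0.1, -0.0, -4.5]
width: 0.0642
```

```bash
python3 -c "
from h import *
plan(*bpt(.112,0,.087))"
```

```text
t 24.68 pos [ 0.6423 -0.2757  0.2471] yaw -1.8038 tilt [0.     0.0007] w 0.0642 F [ 0.1 -0.  -4.5]
tool delta mm [  0.5   0.3 160.1]
```

Request:
send_rows([
  [0.3,0,0,0.02,0],
  [0.3,0,0,0.035,0],
  [0.3,0,0,0.035,0],
  [0.3,0,0,0.03,0],
  [0.3,0,0,0.02,0],
  [0.3,0,0,0.009,0],
  [0.3,0,0,0.005,0],
  [0.3,0,0,0,0],
])

```text
clock: 25.68
position: [0.6425, -0.2768, 0.0937]
ee_rot: [0.0, -0.62, 0.785, -0.0]
contact_force: [1.2, -0.3, -4.0]
width: 0.0645
```

Request:
send_rows([
  [0.3,0,0,0.001,0],
  [0.3,0,0,0.001,0],
  [0.3,0,0,0,0],
])

```text
clock: 26.05
position: [0.6421, -0.277, 0.0914]
ee_rot: [0.0, -0.62, 0.785, -0.0]
contact_force: [-0.2, -0.7, -4.0]
width: 0.0646
```

```bash
python3 -c "
from h import *
plan(*bpt(.112,0,.087))
snap('side','s8',(200,320,120,220),6)"
```

```text
t 26.05 pos [ 0.6421 -0.277   0.0914] yaw -1.8052 tilt [ 0.0004 -0.0003] w 0.0646 F [-0.2 -0.7 -4. ]
tool delta mm [-1.   0.4  4.4]
```

View pics/s8c.png

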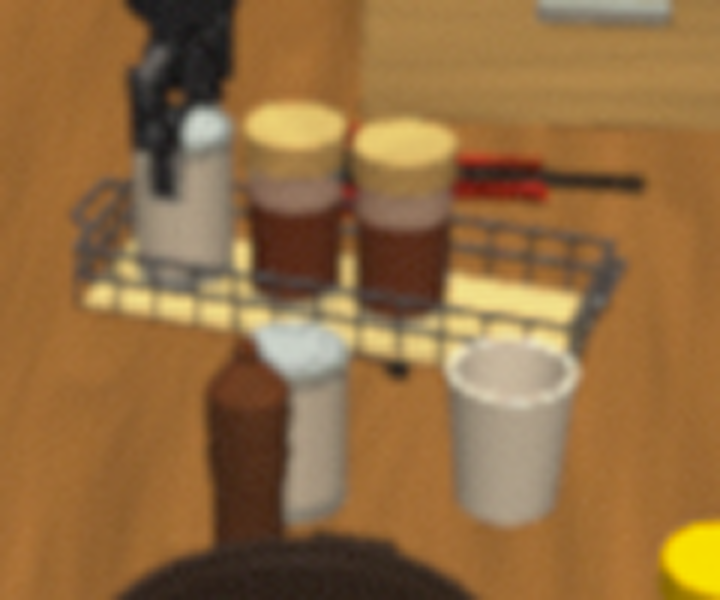

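Request:
send_rows([
  [0.3,0,0,0.001,0],
  [0.3,0,0,0.001,0],
  [0.3,0,0,0.001,0],
  [0.3,0,0,0,0],
])

```text
clock: 26.6
position: [0.642, -0.2769, 0.0879]
ee_rot: [-0.0, -0.62, 0.785, 0.0]
contact_force: [1.1, 0.1, -3.6]
width: 0.0648
```

Request:
send_rows([
  [0.3,0,0,0.0007,0],
  [0.3,0,0,0,0],
])

```text
clock: 26.85
position: [0.642, -0.2769, 0.0874]
ee_rot: [-0.0, -0.62, 0.785, 0.0]
contact_force: [-0.1, -0.2, -4.4]
width: 0.0647
```

Request:
send_rows([
  [0.3,0,0,0.0007,0],
  [0.3,0,0,0,0],
])

```text
clock: 27.1
position: [0.6422, -0.277, 0.087]
ee_rot: [0.0, -0.62, 0.785, -0.0]
contact_force: [-0.1, 0.3, -2.6]
width: 0.0645
```

Request:
send_rows([
  [0.3,0,0,0.0005,0],
  [0.3,0,0,0,0],
])

```text
clock: 27.35
position: [0.6422, -0.277, 0.0869]
ee_rot: [0.0, -0.62, 0.785, -0.0]
contact_force: [-1.1, 1.1, 1.4]
width: 0.0647
```

Request:
send_rows([
  [0.78,0,0,0,0],
  [0.85,0,0,0,0],
  [0.95,0,0,0,0],
  [1,0,0,0,0],
  [1,0,0,-0.01,0],
  [1,0,0,-0.03,0],
  [1,0,0,-0.04,0],
  [1,0,0,-0.04,0],
])

```text
clock: 28.35
position: [0.6421, -0.2769, 0.2081]
ee_rot: [0.0, -0.62, 0.785, -0.0]
contact_force: [1.2, 0.3, 0.2]
width: 0.0853
```

Request:
send_rows([
  [1,0,0,-0.04,0],
  [1,0,0,-0.015,0],
  [1,0,0,0,0],
])

```text
clock: 28.72
position: [0.6423, -0.277, 0.2622]
ee_rot: [0.0, -0.62, 0.785, -0.001]
contact_force: [-0.8, 0.5, -1.2]
width: 0.0852
```

```bash
python3 -c "
from h import *
plan(.5504,-.056,.262)
snap('side','s9',(200,320,120,220),6)"
```

```text
t 28.73 pos [ 0.6423 -0.277   0.2622] yaw -1.805 tilt [ 0.0018 -0.0011] w 0.0852 F [-0.8  0.5 -1.2]
tool delta mm [-193.7  140.7   -0.2]
```

View pics/s9c.png

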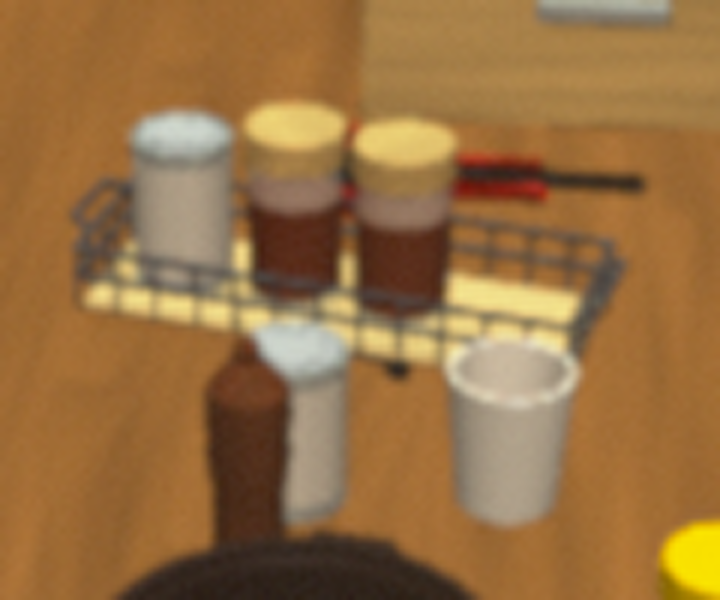

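Request:
send_rows([
  [1,-0.015,0.011,0,0],
  [1,-0.03,0.022,0,0],
  [1,-0.04,0.029,0,0],
  [1,-0.04,0.029,0,0],
  [1,-0.035,0.025,0,0],
  [1,-0.024,0.018,0,0],
  [1,-0.01,0.007,0,0],
  [1,0,0,0,0],
])

```text
clock: 29.78
position: [0.5494, -0.0548, 0.2607]
ee_rot: [-0.0, -0.62, 0.784, 0.0]
contact_force: [0.3, -1.0, 1.1]
width: 0.0856
```

Request:
send_rows([
  [1,0,0,0,0],
])

```text
clock: 29.9
position: [0.5503, -0.0563, 0.2608]
ee_rot: [-0.0, -0.619, 0.785, -0.0]
contact_force: [-0.2, -0.7, 0.3]
width: 0.0853
```

```bash
python3 -c "
from h import *
plan(.5504,-.056,.056)
print(ray('top',(150+315/4,110+228/4),.18))
snap('side','s10',(180,350,100,260),4)"
```

```text
t 29.9 pos [ 0.5503 -0.0563  0.2608] yaw -1.8056 tilt [-0.0002 -0.0007] w 0.0853 F [-0.2 -0.7  0.3]
tool delta mm [ -0.4  -0.  204.8]
[0.55695158 0.06554415 0.18      ]
```

View pics/s10c.png

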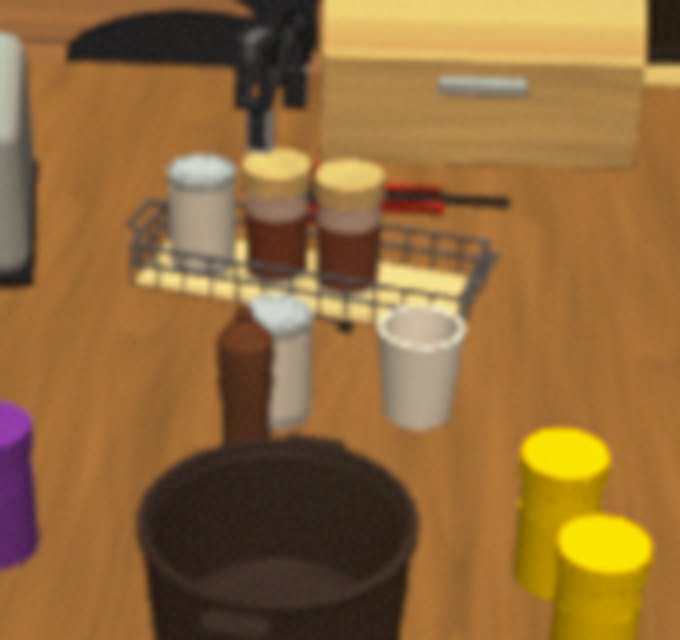

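Request:
send_rows([
  [1,0,0,0.03,0],
  [1,0,0,0.045,0],
  [1,0,0,0.045,0],
  [1,0,0,0.045,0],
  [1,0,0,0.025,0],
  [1,0,0,0.012,0],
  [1,0,0,0.003,0],
  [1,0,0,0,0],
])

```text
clock: 30.95
position: [0.5508, -0.0559, 0.057]
ee_rot: [0.0, -0.62, 0.785, -0.001]
contact_force: [0.0, 0.1, 0.2]
width: 0.0856
```

Request:
send_rows([
  [0.8,0,0,0,0],
  [0.6,0,0,0,0],
  [0.4,0,0,0,0],
  [0.4,0,0,0,0],
  [0.4,0,0,0,0],
])

```text
clock: 31.58
position: [0.5509, -0.0554, 0.0577]
ee_rot: [0.001, -0.62, 0.785, -0.001]
contact_force: [-0.5, 1.1, 6.6]
width: 0.0646
```

Request:
send_rows([
  [0.3,0,0,-0.01,0],
  [0.3,0,0,-0.03,0],
  [0.3,0,0,-0.04,0],
  [0.3,0,0,-0.04,0],
  [0.3,0,0,-0.04,0],
  [0.3,0,0,-0.02,0],
  [0.3,0,0,-0.01,0],
  [0.3,0,0,0,0],
])

```text
clock: 32.58
position: [0.5497, -0.0554, 0.2461]
ee_rot: [-0.0, -0.62, 0.785, 0.0]
contact_force: [0.5, -0.2, -3.7]
width: 0.0643
```

```bash
python3 -c "
from h import *
plan(*bpt(-.112,0,.245))"
```

```text
t 32.58 pos [ 0.5497 -0.0554  0.2461] yaw -1.805 tilt [-0.0002 -0.0001] w 0.0643 F [ 0.5 -0.2 -3.7]
tool delta mm [193.1  83.    1.1]
```

Request:
send_rows([
  [0.3,0.012,0.005,0,0],
  [0.3,0.025,0.011,0,0],
  [0.3,0.035,0.015,0,0],
  [0.3,0.04,0.017,0,0],
  [0.3,0.035,0.015,0,0],
  [0.3,0.025,0.011,0,0],
  [0.3,0.015,0.006,0,0],
  [0.3,0.006,0.003,0,0],
])

```text
clock: 33.58
position: [0.4236, -0.2244, 0.2456]
ee_rot: [-0.0, -0.619, 0.785, 0.001]
contact_force: [0.2, 0.6, -3.8]
width: 0.0645
```

Request:
send_rows([
  [0.3,0,0,0,0],
  [0.3,0,0,0,0],
])

```text
clock: 33.83
position: [0.4249, -0.2233, 0.2461]
ee_rot: [0.0, -0.62, 0.785, 0.0]
contact_force: [-0.7, -0.0, -3.9]
width: 0.0643
```

```bash
python3 -c "
from h import *
plan(*bpt(-.112,0,.087))"
```

```text
t 33.83 pos [ 0.4249 -0.2233  0.2461] yaw -1.8042 tilt [0.0002 0.0005] w 0.0643 F [-0.7 -0.  -3.9]
tool delta mm [  1.    0.6 159.1]
```

Request:
send_rows([
  [0.3,0,0.001,0.02,0],
  [0.3,0,0,0.035,0],
  [0.3,0,0,0.035,0],
  [0.3,0,0,0.03,0],
  [0.3,0,0,0.02,0],
  [0.3,0,0,0.009,0],
  [0.3,0,0,0.004,0],
  [0.3,0,0,0,0],
])

```text
clock: 34.83
position: [0.424, -0.2238, 0.0937]
ee_rot: [0.0, -0.62, 0.785, -0.001]
contact_force: [1.5, 0.4, -3.9]
width: 0.0646
```

Request:
send_rows([
  [0.3,0,0,0.001,0],
  [0.3,0,0,0.001,0],
  [0.3,0,0,0.001,0],
  [0.3,0,0,0,0],
])

```text
clock: 35.33
position: [0.4234, -0.2237, 0.0902]
ee_rot: [-0.0, -0.62, 0.785, -0.0]
contact_force: [0.4, -0.1, -4.7]
width: 0.0643
```

```bash
python3 -c "
from h import *
plan(*bpt(-.112,0,.087))
snap('side','s11',(200,320,120,220),6)"
```

```text
t 35.33 pos [ 0.4234 -0.2237  0.0902] yaw -1.8051 tilt [ 0.0001 -0.0001] w 0.0643 F [ 0.4 -0.1 -4.7]
tool delta mm [ 0.1 -0.7  3.2]
```

View pics/s11c.png

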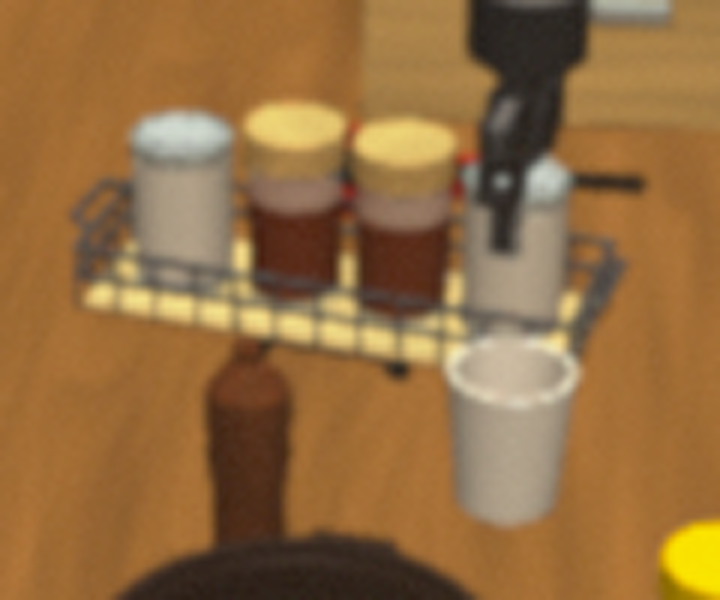

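Request:
send_rows([
  [0.3,0,0,0.001,0],
  [0.3,0,0,0.001,0],
  [0.3,0,0,0.0007,0],
  [0.3,0,0,0,0],
])

```text
clock: 35.88
position: [0.4234, -0.2237, 0.0874]
ee_rot: [-0.0, -0.62, 0.785, 0.0]
contact_force: [0.2, 0.4, -3.7]
width: 0.0647
```

Request:
send_rows([
  [0.3,0,0,0.0007,0],
  [0.3,0,0,0,0],
])

```text
clock: 36.12
position: [0.4234, -0.2237, 0.0868]
ee_rot: [-0.0, -0.62, 0.785, -0.0]
contact_force: [-1.3, 0.7, -4.2]
width: 0.0647
```

Request:
send_rows([
  [0.3,0,0,0.0007,0],
  [0.3,0,0,0,0],
])

```text
clock: 36.38
position: [0.4234, -0.2237, 0.086]
ee_rot: [-0.0, -0.62, 0.785, 0.0]
contact_force: [-0.2, -0.2, -4.5]
width: 0.0646
```

Request:
send_rows([
  [0.3,0,0,0.0005,0],
  [0.3,0,0,0,0],
])

```text
clock: 36.62
position: [0.4235, -0.2237, 0.0857]
ee_rot: [0.0, -0.62, 0.785, -0.0]
contact_force: [-0.3, 0.8, -2.0]
width: 0.0651
```

Request:
send_rows([
  [0.3,0,0,0.0005,0],
  [0.3,0,0,0,0],
])

```text
clock: 36.88
position: [0.4235, -0.2237, 0.0856]
ee_rot: [0.0, -0.62, 0.785, -0.0]
contact_force: [-0.5, 1.7, 4.3]
width: 0.0647
```

Request:
send_rows([
  [0.78,0,0,0,0],
  [0.85,0,0,0,0],
  [0.95,0,0,0,0],
  [1,0,0,0,0],
  [1,0,0,-0.01,0],
  [1,0,0,-0.03,0],
  [1,0,0,-0.04,0],
  [1,0,0,-0.04,0],
])

```text
clock: 37.88
position: [0.4234, -0.2237, 0.207]
ee_rot: [0.0, -0.62, 0.785, -0.0]
contact_force: [-0.3, -1.2, -0.4]
width: 0.0853
```

Request:
send_rows([
  [1,0,0,-0.04,0],
  [1,0,0,-0.02,0],
  [1,0.04,0.03,0,0],
  [1,0.04,0.03,0,0],
  [1,0.04,0.03,0,0],
  [1,0.03,0.02,0,0],
  [1,0,0,0,0],
  [1,0,0,0,0],
])

```text
clock: 38.88
position: [0.2819, -0.3438, 0.2655]
ee_rot: [0.0, -0.619, 0.785, -0.0]
contact_force: [0.6, 0.5, 0.9]
width: 0.0853
```

```bash
python3 -c "
from h import *
plan(.5504,-.056,.056)
im=snap('top','t12');s=snap('side','s12')
m=model([(*bpt(x,0,0)[:2],.033,z+.028) for x,z in((-.112,.101),(-.036,.12),(.036,.12),(.112,.101))])
overlay(im,'top',m,(200,380,110,235),4,'ovt12');overlay(s,'side',m,(190,330,120,220),5,'ovs12')
"
```

```text
t 38.88 pos [ 0.2819 -0.3438  0.2655] yaw -1.8055 tilt [0.0009 0.    ] w 0.0853 F [0.6 0.5 0.9]
tool delta mm [-342.3 -194.   209.8]
```

View pics/ovt12.png

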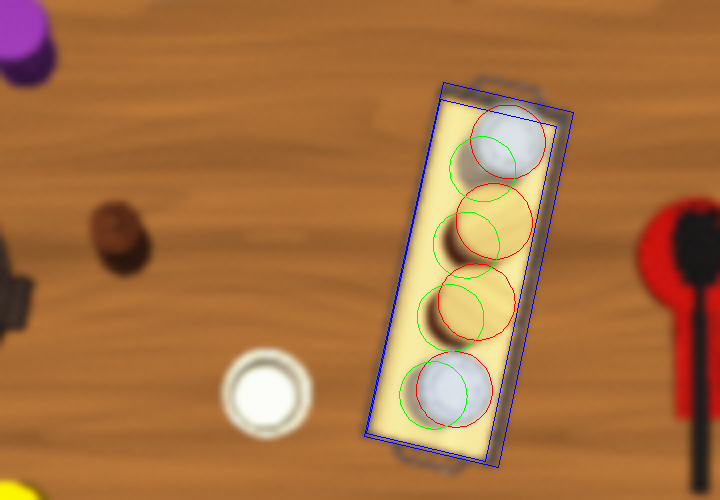

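View pics/ovs12.png

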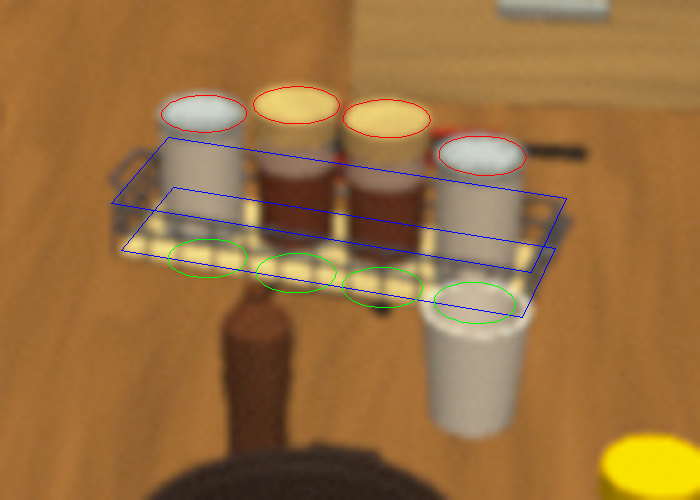

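View pics/t12.png

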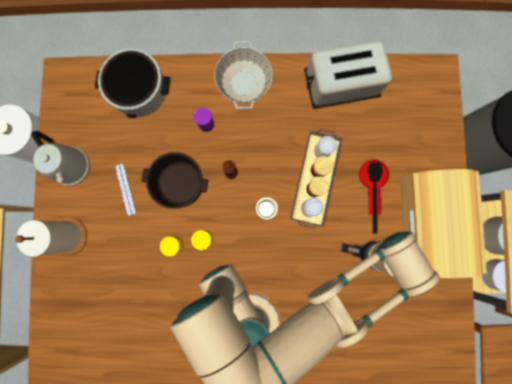

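All four stand upright in one row, as in the plan (tops near top-image pixels (327,146), (323,167), (318,187) and (313,207)). The basket and the bystanders have not moved, and the arm is clear.

```bash
python3 -c "
from rig import manip
print(manip.sign_off())"
```

```text
the job is handed in; nothing more can be done
None
```

The job is handed in at about 39 s of the 72 s allowed: the basket holds tin, canister, canister, tin, all upright in one row along it. I placed the two canisters first, over the feet at about ±36 mm from the centre. The tins followed at about ±112 mm. Each thing was lowered in steps of 1 mm or less until the wrist force showed it was standing on the floor, and only then released.

**Last checks:** the final top and side pictures match the planned positions to within about 2–3 mm. They show the basket level and where it started, the mill, cup, crock, spoon holder, trivet and look-alikes unmoved, and the gripper clear of everything. No check failed. The highest wrist force in the readings was about 7 N, taken at the end of each move only.

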